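# Open the push-and-turn etchant bottle

## Task

Open the bottle on the steel foot: press its safety cap down against the spring, turn it counter-clockwise while it is held down, and lift it off; how far down it must go differs from bottle to bottle, so press by feel until it seats (about 15 to 20 N) and no harder, for ramming or forcing it breaks the neck. Then set the cap down, not dropped, open side down and flat on the floor of the steel tray, let go, and leave everything else on the desk where it is.

Things in the scene. Friction and masses are not known exactly. Their poses are not given: they have to be found in the camera images.
- bottle: Amber reagent bottle, 66 mm dia, fixed on a steel foot 100 x 100 x 12 mm. Origin: centre of the foot's underside; z up. Its spring pushes the cap up with 5 N plus 0.6 N per mm pressed. The lock teeth sit at an unseen height: the cap clears them 2.5 to 12 mm down; 1 mm further is a stiff seal (12 N per mm, solid after 2 mm). 17 N always suffices; over 35 N between cap and bottle breaks it.
- cap: Black push-and-turn cap, 46 mm dia, 29 mm high to its flat top plate, 30 to 65 g. Origin: centre of the skirt's open underside, 146.5 mm above the bottle's origin at the start, on its axis; z up. Turn it counter-clockwise seen from above, held down all the while: blocked after about 5 degrees if not down far enough, teeth passed at 50, stop at 84; between, about 67, it lifts straight off.
- cap_bar (a point): Middle of the finger bar on the cap's top plate, 43 mm above the cap's origin; turns with the cap. The bar is 40 mm long along the cap's x, 12 mm thick along y, from 29 to 57 mm above the cap's origin: grip it across y. The cap is clear of the neck once raised 26 mm above its locked height.
- tray_in (a point): Centre of the inner floor (about 3 mm above the table) of a fixed square steel tray, 130 x 130 mm outside, walls 3 mm thick and 14 mm high, empty; x and y along its sides.
- mount_a: black resin specimen mount, disc 30 mm dia, 18 high, origin under its centre; bystander
- mount_b: a second such specimen mount; bystander
- loupe: black eyepiece loupe, 36 mm dia, 34 high; bystander
- mouse: white computer mouse, 100 x 58 x 31 mm; bystander
- drop_bottle: small amber bottle, 38 mm dia, 75 high; bystander
- beaker: clear plastic beaker, 60 mm dia, 70 high; bystander
- mount_box: white compartment box 100 x 160 x 35 mm; bystander
Not all that is in view belongs to the job. What is shaped like the cap but green or pink is not meant.

How it is judged (in metres and radians):
On the way, in this order (a step that is already met when the one before it is completed fails the run):
1. the cap is pressed down against its spring, at least 2 mm below its locked height (z of cap in the frame of bottle below 0.1445 m and horizontal distance between cap and bottle below 0.006 m), for 0.1 s.
2. the cap is off: its open side is clear above the neck's rim (z of cap in the frame of bottle above 0.17 m), for 0.1 s.
At the end, for the whole second after the job is handed in: The cap rests still in the tray, its origin within 55 mm of the tray's centre and within 5 mm of the tray floor's height, upright (open side down) within 0.08 rad, released (horizontal distance between cap and tray_in below 0.055 m and z of cap in the frame of tray_in between -0.004 and 0.005 m and angle between cap's own z axis and vertical below 0.08 rad and linear speed of cap below 0.02 m/s and angular speed of cap below 0.3 rad/s); the robot touches nothing.
It fails at once if cap and bottle pressed together with more than 35 N (contact force between cap and bottle above 35 N).
It fails at once if the cap is dropped (faster than 0.6 m/s while not held) (linear speed of cap above 0.6 m/s and contact force between the fingers and cap below 0.2 N).
It fails at once if a bystander is moved by more than 20 mm (distance of any of mount_a, mount_b, loupe, mouse, drop_bottle, beaker, mount_box from where it was at the start of the episode above 0.02 m).
It also fails if it takes over 58 s, if anything falls off the work surface, if the arm or the gripper's body presses on something with over 40 N, if the wrist force passes 120 N, or if a joint passes its speed limit or range.

## Robot

A 7-joint arm with a two-finger parallel gripper is mounted at the origin on the work surface. World frame = base frame: x ahead of the robot, y to its left, z up, the work surface at z = 0. Lengths are in mm, angles in rad, forces in N, time in s.
With the tool pointing down it reaches from about 400 to 925 mm from the base axis. Payload 5.6 kg.
Tool frame: the origin (TCP) lies on the centre line of the jaws, within the pads' length; the fingertips stand 11 mm ahead of it and the grasp point (between the pads) lies 8 mm behind it; z points along the fingers, y is the line along which they close (so a half turn about z gives the same grasp; the last joint's range is limited). The gripper opens to 85 mm and grips with 20 to 120 N. Pads are 22 mm wide; open, the fingers measure 114 mm over their backs; the gripper's body (76 mm by 85 mm) begins 54 mm behind the grasp point. The pads swing forward as they close: fully open they stand 13 mm farther back than shut.
Start: joints at [-1.198, 0.468, -0.012, 1.603, 0.006, 1.071, -0.056], TCP at [262.588, 594.605, 242.29] pointing down, gripper open.
Joint ranges: [-2.53, 2.53], [-0.31, 2.02], [-1.57, 1.55], [0.28, 2.44], [-1.29, 4.43], [0.15, 1.84], [-2.92, 2.92]. Speed limits (rad/s): [2.57, 2.57, 3.14, 3.14, 3.14, 3.14, 3.14].

## Interface

Orientations are given as [roll, pitch, yaw] about the fixed x, y, z axes, in that order (R = Rz(yaw) Ry(pitch) Rx(roll)).
In Python, from bench import robot gives the robot as it stands.
- The arm moves only by the tool carry_out, never from a script. Its argument "steps" is a list that holds one entry, the list of rows, each a list of 7 numbers: the turn, a rotation vector about the tool's x, y, z in degrees, then the shift along the tool's x, y, z in mm, then the closure, from 0 (fully open) to 1 (shut). In form: [[[rx, ry, rz, dx, dy, dz, gripper], ...]]. A call has 1 to 10 rows; each row shifts and turns the commanded pose from where the row before left it, along the tool's axes as they then stand; what a row does not reach is not made up. A row lasts 1/10 s, in which the tool goes at most 50 mm and 8.59 degrees, less where a joint would pass 70% of its speed; a pose out of reach is approached as far as the arm can. A call with a gripper value outside its range is refused whole. The fingers move at their own pace and stop on an object; the grip force is fixed at half the most. Time passes only in rows, so rows that do not move let the fingers close. It gives the time, the measured TCP pose, the force, the opening and the grip force at its end, in the units of the state.
- robot.observe(): the state, without advancing time (a new reading comes with each control period).
- robot.grab_frame(name): name is "scene" or "top"; returns a dict with "image" (384x512x3 uint8, blue, green, red), "K" (3x3 intrinsics, pixels), "D" ([k1, k2, p1, p2, k3] as OpenCV has them; the pictures are not rectified), "R" (3x3) and "t" (3): a world point X has camera coordinates R X + t. Camera axes: x right, y down, z forward; pixel columns grow to the right and rows downward; lengths in mm; the calibration is good to about 2 mm. A picture is of the moment at which its call begins. There is no depth.
- robot.sign_off(): hands the job in; it is judged then, once.
Trained networks look in a picture, given as the dict that the camera call returned (one of the last four; its "shot" number tells which), for a name from the list of things; names that differ only in an ending like _2 or _b are one class to them, and where a whole thing is asked for, a point or a joint stands for the part that bears it (a point fixed in the world has none). Each returns a list of dicts, best first, with "conf" (0 to 1); they miss things now and then, are a little off and sometimes report something else, mostly with a low value. They report only what shows in the picture. A call takes as long as a camera call. They do not tell look-alikes from the thing itself.
- robot.boxes_of(picture, query): "bbox" ([left, top, right, bottom] in pixels, round what is visible of it).
- robot.pinpoint(picture, query): "location" ([row, column] in pixels: a listed point, or the origin of a listed thing).
The state is a dict: "t": time; "joints": joint angles; "joint_velocities": joint speeds; "tau": joint torques, N m; "eef_pos": TCP position; "ee_rot": TCP orientation; "ft_force": force on the tool from outside, world axes, zero at the start; "moment": the same for the moment, N m; "grip_width": finger opening in mm; "grasp_force": force on a finger pad.
Only numpy, scipy, OpenCV 4.12 (cv2) and the standard library are available. Lean on these libraries where they do the work, as an engineer would, in place of code of your own. Each camera call takes 0.05 s, during which the arm holds its last target. There are 200 camera calls.

## Working session

There is one attempt and no reset: what is moved stays moved. The work goes in short steps, Python scripts to look and compute and a tool call to move; the robot and the scene stay as the last step left them, time stands still between calls to the robot, and variables do not carry over. Pictures are saved under pics/ and viewed, at most 10 in all, crops included, and the job is handed in when it is done.

Besides the shell and the picture viewer there is one more tool, called after ">>>" as name(argument=value, ...) on one line, values as JSON. carry_out: Moves the arm, as the interface text tells. Its arguments: {"type":"object","properties":{"steps":{"type":"array","items":{"type":"array","items":{"type":"array","items":{"type":"number"}}}}},"required":["steps"]}

```bash
mkdir -p pics; ls; cat > h.py <<'E'
import numpy as np, cv2
from bench import robot
def ray(f,rc):
    p=cv2.undistortPoints(np.array([[[rc[1],rc[0]]]],float),f["K"],np.array(f["D"],float))[0,0]
    R=np.array(f["R"]);t=np.array(f["t"])
    return -R.T@t, R.T@np.array([p[0],p[1],1])
def atz(f,rc,z):
    o,d=ray(f,rc); return o+d*(z-o[2])/d[2]
def proj(f,X):
    R=np.array(f["R"]);r=cv2.projectPoints(np.array([X],float),cv2.Rodrigues(R)[0],np.array(f["t"],float),f["K"],np.array(f["D"],float))[0][0,0]
    return r[::-1]
E
python3 - <<'E'
from h import *
fs={}
for n in("scene","top"):
    f=robot.grab_frame(n);fs[n]=f;cv2.imwrite(f"pics/{n}0.png",f["image"])
    print(n,(-np.array(f["R"]).T@f["t"]).round(),np.array(f["R"])[2].round(2))
    for q in("cap","cap_bar","bottle","tray_in"):
        for r in robot.pinpoint(f,q)[:4]: print(q,np.round(r["location"],1),round(r["conf"],2),atz(f,r["location"],{"cap":146.5,"cap_bar":189.5,"bottle":0,"tray_in":3}[q]).round(1))
    for q in ("cap","bottle"):
        print("box",q,[(np.round(r["bbox"]),round(r["conf"],2)) for r in robot.boxes_of(f,q)[:4]])
print(robot.observe())
E
```

```text
pics
scene [1529.  382. 1010.] [-0.7  -0.28 -0.66]
cap [186.  190.6] 0.64 [ 645.  -204.5  146.5]
cap [236.  251.7] 0.64 [769.   61.6 146.5]
cap [173.8 208.4] 0.6 [ 565.7 -182.1  146.5]
cap [196.3 274.6] 0.51 [583.5  59.6 146.5]
cap_bar [177.2 188.6] 0.68 [ 653.9 -202.2  189.5]
cap_bar [157.5 208.6] 0.62 [ 535.8 -194.2  189.5]
cap_bar [170.9 223.1] 0.45 [ 581.5 -118.4  189.5]
bottle [203.4 218.9] 0.85 [ 539.6 -163.6    0. ]
bottle [172. 210.] 0.15 [ 389.7 -277.5    0. ]
tray_in [221.5 311.2] 0.68 [498.7 167.5   3. ]
tray_in [202.8 216. ] 0.51 [ 543.8 -172.8    3. ]
box cap [(array([184., 172., 192., 192.]), 0.6), (array([204., 153., 219., 176.]), 0.55), (array([220., 167., 227., 183.]), 0.5)]
box bottle [(array([201., 176., 233., 216.]), 0.87)]
top [ 408.   -8. 1249.] [ 0.14  0.   -0.99]
cap [221.3 368.6] 0.74 [ 484.9 -277.6  146.5]
cap [246.5 330.3] 0.57 [ 424.8 -185.2  146.5]
cap [196.9 326.8] 0.55 [ 542.9 -178.7  146.5]
cap [157. 392.] 0.41 [ 641.7 -339.3  146.5]
cap_bar [194.2 332. ] 0.86 [ 544.  -184.2  189.5]
cap_bar [223.3 372.2] 0.82 [ 477.4 -275.2  189.5]
cap_bar [247.1 339.3
[... 380 characters left out ...]
ay([-1.19797948,  0.46744921, -0.0116131 ,  1.60269239,  0.00598615,
        1.0714091 , -0.05631199]), 'joint_velocities': array([-6.33713826e-04, -3.25638703e-05, -6.76785648e-04, -9.94170149e-04,
       -2.51406166e-04,  6.81635715e-04, -1.68162693e-03]), 'tau': array([-2.41237416e-03, -5.32069695e+01,  2.02941662e-02, -2.51592940e+01,
        1.14432999e-02,  1.18220545e-03,  2.08061050e-05]), 'eef_pos': array([262.59134638, 594.60814572, 242.32650075]), 'ee_rot': array([3.14151496e+00, 1.80698168e-05, 2.72569748e+00]), 'ft_force': array([-0.60592451,  0.17138398, -0.23363196]), 'moment': array([-0.00927912, -0.05128682, -0.01344146]), 'grasp_force': 0.0, 'grip_width': 85.47286852877664}
```

```bash
python3 -c "
import cv2,numpy as np
a=cv2.imread('pics/scene0.png');b=cv2.imread('pics/top0.png')
cv2.imwrite('pics/both.png',cv2.resize(np.vstack([a,b]),(800,1200))[:600]);cv2.imwrite('pics/top1.png',cv2.resize(b,(800,600)))"
```

```text
(no output)
```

View pics/both.png

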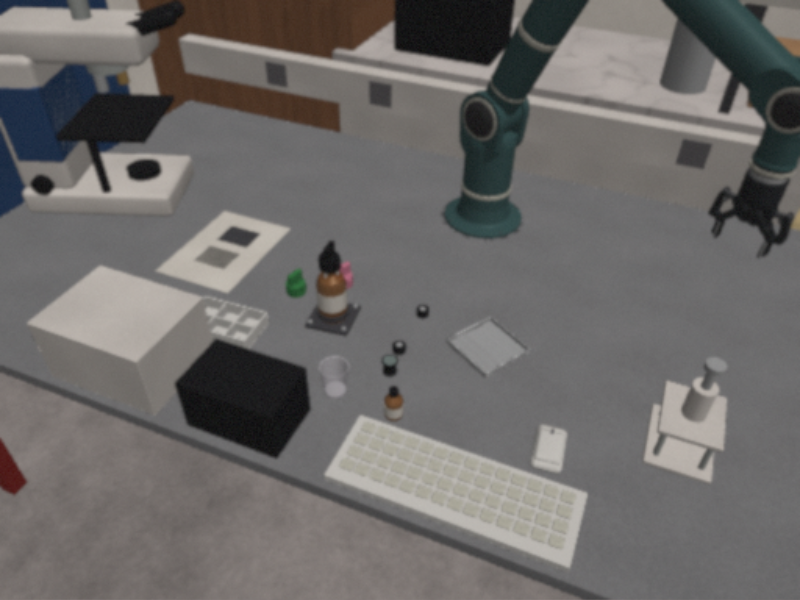

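View pics/top1.png

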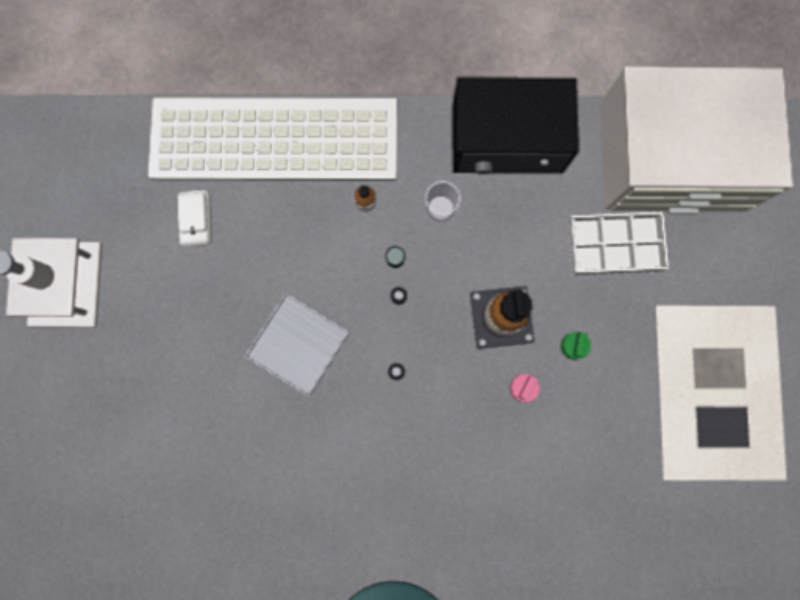

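The scene picture shows the bottle with black cap at (330,295) and the empty tray at (488,345), and the top view has them at (515,305) and (298,345). The green and pink look-alikes stand near the bottle. Next I'll zoom in on the bar and triangulate.

```bash
python3 - <<'E'
from h import *
A=[];B=[]
t=robot.grab_frame("top");s=robot.grab_frame("scene")
for q,z in(("cap_bar",189.5),("cap",146.5),("bottle",0)):
    best=None
    for a in robot.pinpoint(t,q)[:5]:
        for b in robot.pinpoint(s,q)[:5]:
            o1,d1=ray(t,a["location"]);o2,d2=ray(s,b["location"])
            M=np.stack([d1,-d2],1);u=np.linalg.lstsq(M,o2-o1,rcond=None)[0]
            p1=o1+d1*u[0];p2=o2+d2*u[1]
            if np.linalg.norm(p1-p2)<15 and abs((p1+p2)[2]/2-z)<25: print(q,((p1+p2)/2).round(1),round(np.linalg.norm(p1-p2),1),atz(t,a["location"],z).round(1),atz(s,b["location"],z).round(1))
p=proj(t,[543,-180,203]);print(p)
r,c=int(p[0]),int(p[1])
a=cv2.resize(t["image"][r-25:r+25,c-33:c+33],None,fx=10,fy=10,interpolation=cv2.INTER_CUBIC)
a=np.clip(a.astype(float)*2.5,0,255).astype(np.uint8)
print(r-25,c-33)
cv2.imwrite("pics/crop.png",a)
E
```

```text
cap_bar [ 549.2 -183.9  192.1] 3.5 [ 548.9 -182.7  189.5] [ 546.3 -187.6  189.5]
cap [ 557.6 -172.9  153.8] 11.3 [ 556.4 -168.6  146.5] [ 550.3 -183.5  146.5]
[193.87473243 331.14116736]
168 298
```

View pics/crop.png

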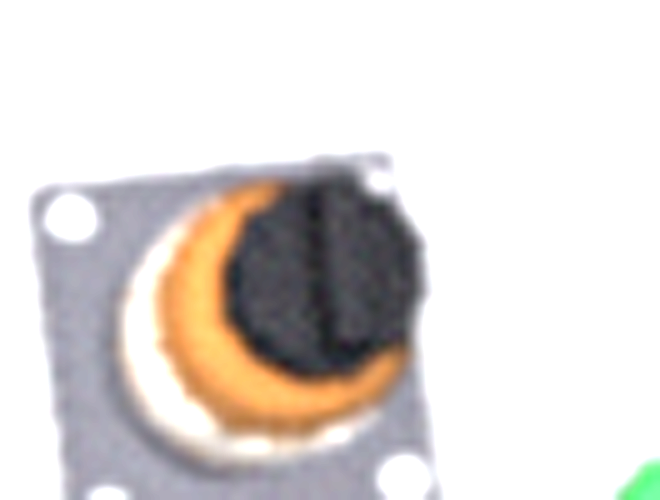

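The zoom shows the bar's shadowed side from (315,190) to (330,345), so the bar lies about 5° off world x. The plate centre is near (320,280) and the foot's screws are around (240,342). I'll refine from those points and start turning the tool.

```bash
python3 - <<'E'
from h import *
f=robot.grab_frame("top")
g=lambda x,y,z: atz(f,[168+(y-4.5)/10,298+(x-4.5)/10],z)
a,b=g(320,190,190),g(332,345,190);print("bar side",a.round(1),b.round(1),np.degrees(np.arctan2(*(a-b)[1::-1])))
P=[g(x,y,12) for x,y in((70,215),(378,180),(405,475),(107,498))];print("foot",np.mean(P,0).round(1))
for i in range(4): d=P[(i+1)%4]-P[i]; print(np.degrees(np.arctan2(d[1],d[0]))%90)
print("plate",g(322,280,172).round(1), "screws",[p[:2].round() for p in P])
s=robot.grab_frame("scene");p=proj(s,[547,-183,185]);print(p)
r,c=int(p[0]),int(p[1]);r0,c0=r-25,c-33;print(r0,c0)
im=cv2.resize(s["image"][r0:r0+50,c0:c0+66],None,fx=10,fy=10,interpolation=cv2.INTER_CUBIC)
cv2.imwrite("pics/crop2.png",np.clip(im.astype(float)*2,0,255).astype(np.uint8))
E
```

```text
bar side [ 561.7 -178.7  190. ] [ 525.7 -180.9  190. ] 3.4340422757489355
foot [ 546.2 -185.2   12. ]
6.887549740912505
4.136030974859466
4.7461132444447
6.888435015772083
plate [ 543.  -181.8  172. ] screws [array([ 580., -140.]), array([ 590., -223.]), array([ 511., -229.]), array([ 504., -149.])]
[161.26427847 210.11709321]
136 177
```

View pics/crop2.png

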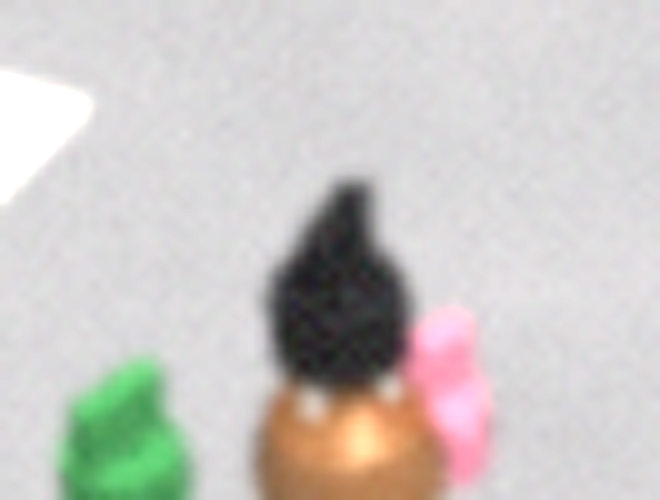

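>>> carry_out(steps=[[[0, 0, 8.4, 0, 0, -5, 0], [0, 0, 8.4, 0, 0, -5, 0], [0, 0, 8.4, 0, 0, -5, 0], [0, 0, 8.4, 0, 0, -5, 0], [0, 0, 8.4, 0, 0, 0, 0], [0, 0, 8.4, 0, 0, 0, 0], [0, 0, 8.4, 0, 0, 0, 0], [0, 0, 8.4, 0, 0, 0, 0], [0, 0, 8.4, 0, 0, 0, 0], [0, 0, 8.4, 0, 0, 0, 0]]])

```text
t: 2.45
eef_pos: [262.5, 594.6, 262.3]
ee_rot: [-3.142, -0.0, 1.254]
ft_force: [-0.2, -0.6, -1.0]
grip_width: 85.6
grasp_force: 0.0
```

>>> carry_out(steps=[[[0, 0, 8.4, 0, 0, 0, 0], [0, 0, 8.4, 0, 0, 0, 0], [0, 0, 8.4, 0, 0, 0, 0], [0, 0, 8.4, 0, 0, 0, 0], [0, 0, 8.4, 0, 0, 0, 0], [0, 0, 8.4, 0, 0, 0, 0], [0, 0, 8.4, 0, 0, 0, 0], [0, 0, 7.9, 0, 0, 0, 0], [0, 0, 0, 0, 0, 0, 0]]])

```text
t: 3.35
eef_pos: [262.3, 594.7, 262.2]
ee_rot: [3.141, -0.0, 0.096]
ft_force: [-0.6, 0.0, -0.3]
grip_width: 85.5
grasp_force: 0.0
```

>>> carry_out(steps=[[[0, 0, 0, 11.5, 44.6, 0, 0], [0, 0, 0, 11.5, 44.6, 0, 0], [0, 0, 0, 11.5, 44.6, 0, 0], [0, 0, 0, 11.5, 44.6, 0, 0], [0, 0, 0, 11.5, 44.6, 0, 0], [0, 0, 0, 11.5, 44.6, 0, 0], [0, 0, 0, 11.5, 44.6, 0, 0], [0, 0, 0, 11.5, 44.6, 0, 0], [0, 0, 0, 11.5, 44.6, 0, 0], [0, 0, 0, 11.5, 44.6, 0, 0]]])

```text
t: 4.35
eef_pos: [420.0, 159.9, 262.7]
ee_rot: [-3.14, -0.001, 0.1]
ft_force: [-0.5, -0.3, 0.5]
grip_width: 85.2
grasp_force: 0.0
```

>>> carry_out(steps=[[[0, 0, 0, 11.5, 44.6, 0, 0], [0, 0, 0, 11.5, 44.6, 0, 0], [0, 0, 0, 11.5, 44.6, 0, 0], [0, 0, 0, 11.5, 44.6, 0, 0], [0, 0, 0, 11.5, 44.6, 0, 0], [0, 0, 0, 11.5, 44.6, 0, 0], [0, 0, 0, 11.5, 44.6, 0, 0], [0, 0, 0, 11.5, 44.6, 0, 0], [0, 0, 0, 0, 0, 0, 0], [0, 0, 0, 0, 0, 0, 0]]])

```text
t: 5.35
eef_pos: [544.8, -186.2, 262.0]
ee_rot: [3.141, 0.001, 0.095]
ft_force: [0.7, 0.2, 0.7]
grip_width: 85.3
grasp_force: 0.0
```

```bash
python3 - <<'E'
from h import *
s=robot.grab_frame("scene");o=robot.observe();print(o["eef_pos"],o["ee_rot"],o["joints"],o["ft_force"])
r0,c0=115,160
im=cv2.resize(s["image"][r0:r0+75,c0:c0+100],None,fx=8,fy=8,interpolation=cv2.INTER_CUBIC)
im=np.clip(im.astype(float)*1.8,0,255).astype(np.uint8)
for z in(189.5,203.5):
  p=proj(s,[546,-184.5,z]);cv2.circle(im,(int((p[1]-c0)*8),int((p[0]-r0)*8)),4,(0,0,255),-1)
cv2.imwrite("pics/c3.png",im)
E
```

```text
[ 544.90465929 -184.43395761  261.9270406 ] [-3.14073399e+00  7.07496529e-04  9.71848598e-02] [-0.43248576  0.42336946  0.91882315  1.81365618 -0.37711377  1.09253718
 -0.85167477] [0.09499278 0.02441283 1.02289544]
```

View pics/c3.png

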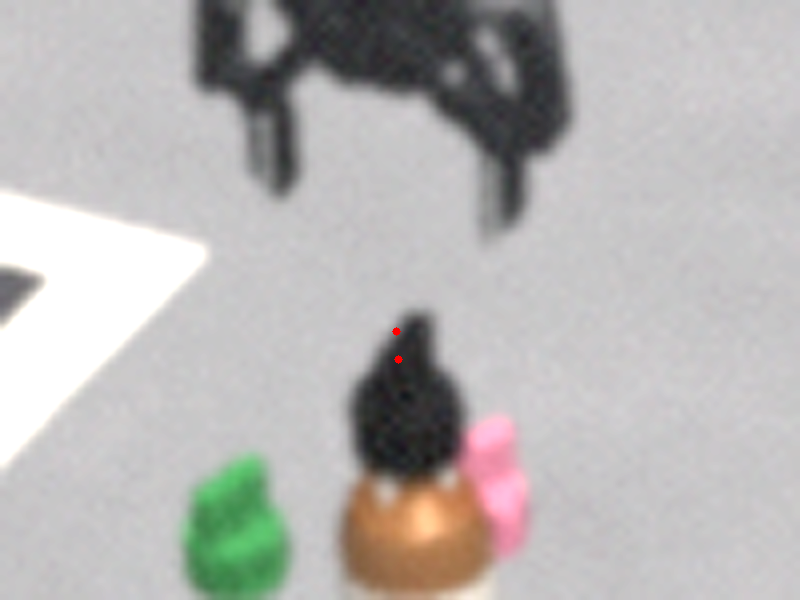

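The gripper is above the bar (top at about (415,320)), and the projected estimate falls within about 4 mm of it. Descend and close gradually.

>>> carry_out(steps=[[[0, 0, 0, 0, -1, 12, 0.3], [0, 0, 0, 0, 0, 15, 0.6], [0, 0, 0, 0, 0, 15, 0.6], [0, 0, 0, 0, 0, 15, 0.6], [0, 0, 0, 0, 0, 8, 0.6], [0, 0, 0, 0, 0, 4, 0.7], [0, 0, 0, 0, 0, 0, 0.75], [0, 0, 0, 0, 0, 0, 0.75], [0, 0, 0, 0, 0, 0, 0.75]]])

```text
t: 6.3
eef_pos: [545.5, -184.1, 193.9]
ee_rot: [3.141, -0.001, 0.095]
ft_force: [-0.1, 1.2, 0.1]
grip_width: 21.5
grasp_force: 0.0
```

```bash
python3 - <<'E'
from h import *
for n,r0,c0 in(("scene",125,165),("top",165,285)):
  s=robot.grab_frame(n)
  im=cv2.resize(s["image"][r0:r0+60,c0:c0+80],None,fx=5,fy=5,interpolation=cv2.INTER_CUBIC)
  im=np.clip(im.astype(float)*2.5,0,255).astype(np.uint8)
  A=im if n=="scene" else np.hstack([A,im])
cv2.imwrite("pics/c4.png",A);o=robot.observe();print(o["eef_pos"],o["ft_force"],o["grip_width"])
E
```

```text
[ 545.39850097 -183.92340065  193.79857984] [-0.36215867  0.14836444 -0.04030011] 21.325523738015043
```

View pics/c4.png

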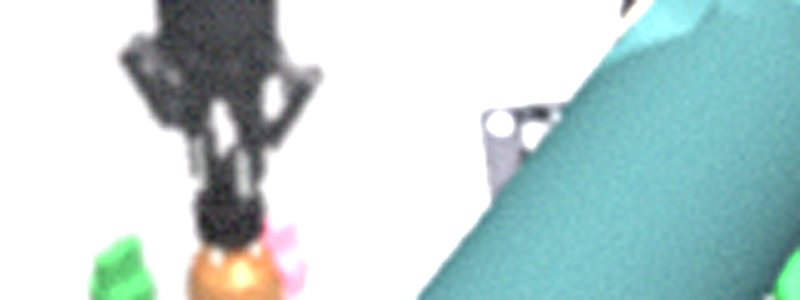

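The fingers straddle the bar (left half, around (225,165)) with no contact force. Lower a little and close.

>>> carry_out(steps=[[[0, 0, 0, 0, 0, 2, 0.78], [0, 0, 0, 0, 0, 0, 0.82], [0, 0, 0, 0, 0, 0, 0.86], [0, 0, 0, 0, 0, 0, 0.86]]])

```text
t: 6.8
eef_pos: [545.1, -184.2, 191.3]
ee_rot: [3.141, -0.0, 0.095]
ft_force: [1.0, -1.0, -1.5]
grip_width: 12.0
grasp_force: 3.2
```

>>> carry_out(steps=[[[0, 0, 0, 0, 0, 0, 1], [0, 0, 0, 0, 0, 0, 1], [0, 0, 0, 0, 0, 0, 1]]])

```text
t: 7.1
eef_pos: [545.2, -184.2, 191.5]
ee_rot: [3.141, -0.0, 0.095]
ft_force: [0.3, -1.0, 1.3]
grip_width: 10.7
grasp_force: 60.5
```

>>> carry_out(steps=[[[0, 0, 0, 0, 0, 1, 1], [0, 0, 0, 0, 0, 1, 1], [0, 0, 0, 0, 0, 0, 1]]])

```text
t: 7.4
eef_pos: [545.2, -184.2, 189.8]
ee_rot: [3.141, -0.0, 0.095]
ft_force: [-2.0, -1.6, 4.6]
grip_width: 11.1
grasp_force: 61.1
```

>>> carry_out(steps=[[[0, 0, 0, 0, 0, 0.7, 1], [0, 0, 0, 0, 0, 0, 1], [0, 0, 0, 0, 0, 0, 1]]])

```text
t: 7.7
eef_pos: [545.1, -184.2, 189.2]
ee_rot: [3.141, -0.0, 0.095]
ft_force: [-1.8, -1.8, 5.8]
grip_width: 10.4
grasp_force: 61.1
```

>>> carry_out(steps=[[[0, 0, 0, 0, 0, 0.7, 1], [0, 0, 0, 0, 0, 0, 1], [0, 0, 0, 0, 0, 0, 1]]])

```text
t: 8.0
eef_pos: [545.2, -184.2, 188.5]
ee_rot: [3.141, -0.0, 0.095]
ft_force: [-1.6, -0.9, 6.3]
grip_width: 10.7
grasp_force: 61.2
```

>>> carry_out(steps=[[[0, 0, 0, 0, 0, 0.5, 1], [0, 0, 0, 0, 0, 0, 1], [0, 0, 0, 0, 0, 0, 1]]])

```text
t: 8.3
eef_pos: [545.2, -184.2, 188.1]
ee_rot: [3.142, -0.001, 0.095]
ft_force: [-1.5, -0.8, 6.3]
grip_width: 10.4
grasp_force: 61.2
```

>>> carry_out(steps=[[[0, 0, 0, 0, 0, 1, 1], [0, 0, 0, 0, 0, 0, 1], [0, 0, 0, 0, 0, 0, 1]]])

```text
t: 8.6
eef_pos: [545.2, -184.2, 187.1]
ee_rot: [3.142, -0.001, 0.095]
ft_force: [-2.6, -1.5, 7.3]
grip_width: 10.9
grasp_force: 61.3
```

>>> carry_out(steps=[[[0, 0, 0, 0, 0, 1, 1], [0, 0, 0, 0, 0, 0, 1], [0, 0, 0, 0, 0, 0, 1]]])

```text
t: 8.9
eef_pos: [545.2, -184.2, 186.2]
ee_rot: [-3.142, -0.001, 0.095]
ft_force: [-3.0, -1.6, 8.1]
grip_width: 10.7
grasp_force: 61.4
```

>>> carry_out(steps=[[[0, 0, 0, 0, 0, 1, 1], [0, 0, 0, 0, 0, 0, 1], [0, 0, 0, 0, 0, 0, 1]]])

```text
t: 9.2
eef_pos: [545.2, -184.2, 185.2]
ee_rot: [-3.142, -0.001, 0.095]
ft_force: [-2.5, -0.6, 8.1]
grip_width: 10.8
grasp_force: 61.4
```

>>> carry_out(steps=[[[0, 0, 0, 0, 0, 1, 1], [0, 0, 0, 0, 0, 0, 1], [0, 0, 0, 0, 0, 0, 1]]])

```text
t: 9.5
eef_pos: [545.2, -184.2, 184.3]
ee_rot: [-3.141, -0.001, 0.095]
ft_force: [-2.7, -1.2, 9.4]
grip_width: 10.8
grasp_force: 61.5
```

>>> carry_out(steps=[[[0, 0, 0, 0, 0, 1, 1], [0, 0, 0, 0, 0, 0, 1], [0, 0, 0, 0, 0, 0, 1]]])

```text
t: 9.8
eef_pos: [545.2, -184.2, 183.5]
ee_rot: [-3.141, -0.001, 0.095]
ft_force: [-1.8, -0.9, 9.6]
grip_width: 10.7
grasp_force: 61.9
```

>>> carry_out(steps=[[[0, 0, 0, 0, 0, 1, 1], [0, 0, 0, 0, 0, 0, 1], [0, 0, 0, 0, 0, 0, 1]]])

```text
t: 10.1
eef_pos: [545.2, -184.2, 183.1]
ee_rot: [-3.141, -0.001, 0.095]
ft_force: [-4.5, -0.1, 14.7]
grip_width: 10.8
grasp_force: 62.6
```

>>> carry_out(steps=[[[0, 0, 0, 0, 0, 0.3, 1], [0, 0, 0, 0, 0, 0, 1], [0, 0, 0, 0, 0, 0, 1]]])

```text
t: 10.4
eef_pos: [545.2, -184.3, 182.9]
ee_rot: [-3.141, -0.001, 0.095]
ft_force: [-5.6, 0.3, 15.6]
grip_width: 10.6
grasp_force: 62.8
```

>>> carry_out(steps=[[[0, 0, -3, 0, 0, 0, 1], [0, 0, -4, 0, 0, 0, 1], [0, 0, -4, 0, 0, 0, 1], [0, 0, 0, 0, 0, 0, 1]]])

```text
t: 10.8
eef_pos: [546.1, -184.3, 183.1]
ee_rot: [3.141, -0.003, 0.289]
ft_force: [-3.2, -1.5, 13.9]
grip_width: 11.0
grasp_force: 62.4
```

```bash
python3 -c "
from h import *
o=robot.observe();print(o['ft_force'],o['moment'],o['ee_rot'],o['eef_pos'])"
```

```text
[-3.20398399 -1.51768131 13.87140332] [-0.03327421  0.64993958  0.01609583] [ 3.14125852e+00 -3.05975237e-03  2.88914275e-01] [ 546.12284749 -184.27486245  183.12793927]
```

>>> carry_out(steps=[[[0, 0, -6, 0, 0, 0.2, 1], [0, 0, -6, 0, 0, 0, 1], [0, 0, -6, 0, 0, 0, 1], [0, 0, -6, 0, 0, 0, 1], [0, 0, 0, 0, 0, 0, 1]]])

```text
t: 11.3
eef_pos: [546.5, -184.1, 183.1]
ee_rot: [3.139, -0.003, 0.709]
ft_force: [-3.0, 1.2, 14.2]
grip_width: 10.8
grasp_force: 62.4
```

>>> carry_out(steps=[[[0, 0, -6, 0, 0, 0, 1], [0, 0, -6, 0, 0, 0, 1], [0, 0, -6, 0, 0, 0, 1], [0, 0, -6, 0, 0, 0, 1], [0, 0, -6, 0, 0, 0, 1], [0, 0, -2, 0, 0, 0, 1], [0, 0, 0, 0, 0, 0, 1]]])

```text
t: 12.0
eef_pos: [546.6, -184.1, 183.2]
ee_rot: [3.138, -0.002, 1.266]
ft_force: [-1.8, -0.7, 13.4]
grip_width: 10.8
grasp_force: 62.4
```

```bash
python3 -c "
from h import *
o=robot.observe();print(o['ft_force'],o['moment'],o['ee_rot'],o['eef_pos'])"
```

```text
[-1.8485308  -0.65612616 13.3875773 ] [-0.07910429  0.48875491  0.01413861] [ 3.13795919e+00 -1.54234784e-03  1.26559158e+00] [ 546.56221739 -184.10468541  183.1732025 ]
```

>>> carry_out(steps=[[[0, 0, 0, 0, 0, -3, 1], [0, 0, 0, 0, 0, -4, 1], [0, 0, 0, 0, 0, -5, 1], [0, 0, 0, 0, 0, 0, 1]]])

```text
t: 12.4
eef_pos: [545.3, -183.9, 193.3]
ee_rot: [3.141, 0.0, 1.265]
ft_force: [0.1, -2.7, 1.9]
grip_width: 10.7
grasp_force: 60.5
```

>>> carry_out(steps=[[[0, 0, 0, 0, 0, -7, 1], [0, 0, 0, 0, 0, -10, 1], [0, 0, 0, 0, 0, -10, 1], [0, 0, 0, 0, 0, -12, 1], [0, 0, 0, 0, 0, -12, 1], [0, 0, 0, 0, 0, 0, 1], [0, 0, 0, 0, 0, 0, 1]]])

```text
t: 13.1
eef_pos: [545.2, -183.5, 244.3]
ee_rot: [3.141, -0.001, 1.265]
ft_force: [0.2, -0.1, -1.1]
grip_width: 11.0
grasp_force: 60.3
```

```bash
python3 - <<'E'
from h import *
for n,r0,c0 in(("scene",105,165),("top",180,150)):
  s=robot.grab_frame(n)
  im=cv2.resize(s["image"][r0:r0+90,c0:c0+80],None,fx=5,fy=5,interpolation=cv2.INTER_CUBIC)
  im=np.clip(im.astype(float)*1.6,0,255).astype(np.uint8)
  A=im if n=="scene" else np.hstack([A,im])
  print(n,[(np.round(r["location"]),atz(s,r["location"],3).round(1),r["conf"]) for r in robot.pinpoint(s,"tray_in")[:2]])
cv2.imwrite("pics/c5.png",A);o=robot.observe();print(o["eef_pos"],o["ee_rot"],o["joints"],o["ft_force"],o["grip_width"])
yaw=o["ee_rot"][2]; d=np.array([495.5,165])-o["eef_pos"][:2]
print("dx,dy",d@[np.cos(yaw),np.sin(yaw)],d@[np.sin(yaw),-np.cos(yaw)])
E
```

```text
scene [(array([222., 311.]), array([502.7, 166.9,   3. ]), 0.61), (array([201., 270.]), array([457.6,   1.8,   3. ]), 0.43)]
top [(array([220., 191.]), array([496.4, 166.4,   3. ]), 0.56)]
[ 544.75624815 -183.61211445  243.32249469] [-3.14047287e+00  8.53989506e-05  1.26489613e+00] [-0.19814059  0.37033675  0.59013413  1.82087051 -0.23805515  1.02261924
  0.1801043 ] [-0.85104865  0.51528745 -0.86454403] 10.295859842006726
dx,dy 317.5946277051456 -151.9547194920091
```

View pics/c5.png

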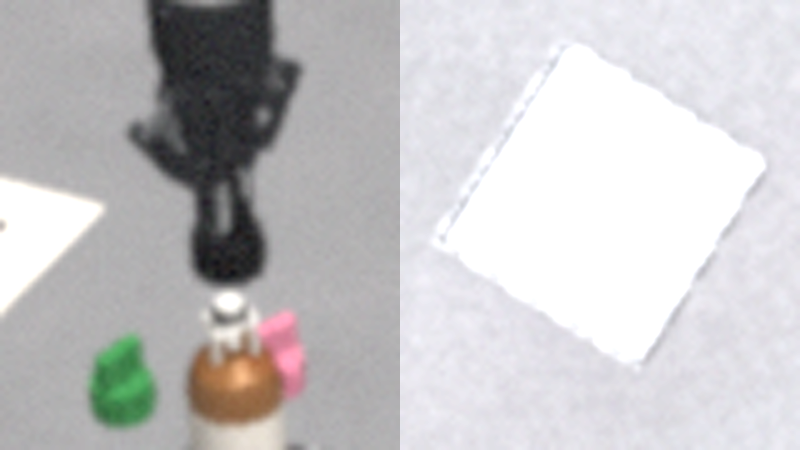

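The cap is off and held over the bare neck, and the tray is empty. Moving it over.

>>> carry_out(steps=[[[0, 0, 0, 25, -12, 0, 1], [0, 0, 0, 40, -19, 0, 1], [0, 0, 0, 40, -19, 0, 1], [0, 0, 0, 40, -19, 0, 1], [0, 0, 0, 40, -19, 0, 1], [0, 0, 0, 40, -19, 0, 1], [0, 0, 0, 40, -19, 0, 1], [0, 0, 0, 30, -14, 0, 1], [0, 0, 0, 24, -10.5, 0, 1], [0, 0, 0, 0, 0, 0, 1]]])

```text
t: 14.3
eef_pos: [496.5, 170.2, 243.3]
ee_rot: [-3.14, -0.001, 1.272]
ft_force: [1.0, 0.3, -0.4]
grip_width: 10.9
grasp_force: 60.3
```

>>> carry_out(steps=[[[0, 0, 0, 0, 0, 20, 1], [0, 0, 0, 0, 0, 35, 1], [0, 0, 0, 0, 0, 35, 1], [0, 0, 0, 0, 0, 35, 1], [0, 0, 0, 0, 0, 30, 1], [0, 0, 0, 0, 0, 18, 1], [0, 0, 0, 0, 0, 10, 1], [0, 0, 0, 0, 0, 5, 1], [0, 0, 0, 0, 0, 0, 1], [0, 0, 0, 0, 0, 0, 1]]])

```text
t: 15.3
eef_pos: [498.4, 165.8, 56.7]
ee_rot: [3.14, -0.001, 1.265]
ft_force: [-0.1, 0.7, -1.3]
grip_width: 10.9
grasp_force: 60.3
```

Expected touch is near TCP z 48, so go down by feel.

>>> carry_out(steps=[[[0, 0, 0, 0, 0, 3, 1], [0, 0, 0, 0, 0, 3, 1], [0, 0, 0, 0, 0, 1, 1], [0, 0, 0, 0, 0, 0, 1], [0, 0, 0, 0, 0, 0, 1]]])

```text
t: 15.8
eef_pos: [497.7, 165.7, 48.9]
ee_rot: [3.142, -0.0, 1.265]
ft_force: [0.8, -0.3, -0.3]
grip_width: 10.8
grasp_force: 60.3
```

>>> carry_out(steps=[[[0, 0, 0, 0, 0, 1, 1], [0, 0, 0, 0, 0, 0, 1], [0, 0, 0, 0, 0, 0, 1]]])

```text
t: 16.1
eef_pos: [497.7, 165.7, 47.9]
ee_rot: [3.141, -0.0, 1.265]
ft_force: [0.1, 0.4, -1.6]
grip_width: 11.0
grasp_force: 60.4
```

>>> carry_out(steps=[[[0, 0, 0, 0, 0, 1, 1], [0, 0, 0, 0, 0, 0, 1], [0, 0, 0, 0, 0, 0, 1]]])

```text
t: 16.4
eef_pos: [497.8, 165.8, 47.8]
ee_rot: [-3.141, -0.001, 1.265]
ft_force: [-2.4, -0.1, 9.4]
grip_width: 10.9
grasp_force: 61.7
```

Contact. Relax the press, open gently, retreat.

>>> carry_out(steps=[[[0, 0, 0, 0, 0, -0.6, 1], [0, 0, 0, 0, 0, 0, 0.8], [0, 0, 0, 0, 0, 0, 0.7], [0, 0, 0, 0, 0, 0, 0.6], [0, 0, 0, 0, 0, -5, 0.5], [0, 0, 0, 0, 0, -15, 0.5], [0, 0, 0, 0, 0, -40, 0.5], [0, 0, 0, 0, 0, -40, 0.5], [0, 0, 0, 0, 0, -40, 0.5], [0, 0, 0, 0, 0, 0, 0.5]]])

```text
t: 17.4
eef_pos: [501.1, 166.7, 193.8]
ee_rot: [3.134, -0.008, 1.264]
ft_force: [0.8, -0.0, 0.1]
grip_width: 42.8
grasp_force: 0.0
```

```bash
python3 - <<'E'
from h import *
s=robot.grab_frame("scene")
im=s["image"][180:260,260:360]
cv2.imwrite("pics/c6.png",cv2.resize(im,None,fx=6,fy=6,interpolation=cv2.INTER_CUBIC))
print([(atz(s,r["location"],3).round(1),r["conf"]) for r in robot.pinpoint(s,"cap")[:5]])
E
```

```text
[(array([ 490.4, -319.5,    3. ]), 0.65), (array([ 429.5, -204. ,    3. ]), 0.52)]
```

View pics/c6.png

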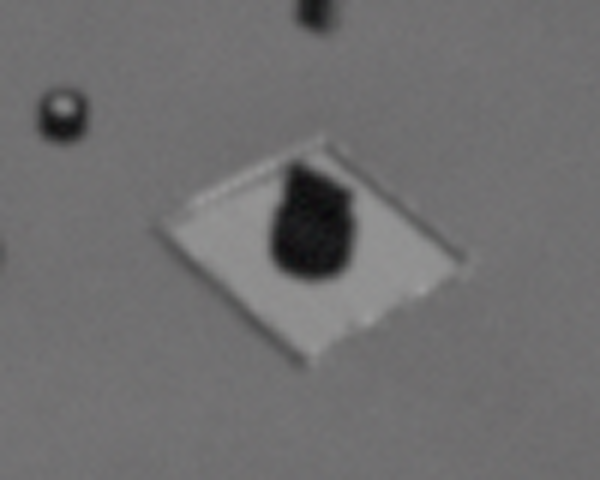

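The cap stands upright in the middle of the tray, at about (313,240), and the gripper is clear above it.

```bash
python3 -c "
from bench import robot
print(robot.sign_off())"
```

```text
the job is handed in; nothing more can be done
None
```

The bottle is open and the cap stands upright and released near the middle of the steel tray; the job is handed in, but no verdict came back.

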